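Reset the tablet mill on the supply cart

TASK

Two tablet mills stand on the cart. On the taller one with the square body, turn the adjustment ring on top clockwise (seen from above) until the burrs touch, then back it off counter-clockwise by two clicks, which is two marks of its scale or 60 degrees, and let go. Leave the ring of the low, round mill as it is.

Things in the scene. Friction and masses are not known exactly. Their poses are not given: they have to be found in the camera images.
- ring (a joint): Angle (rad) of the square mill's ring: 0 is the firm stop where the burrs touch, growing counter-clockwise seen from above, up to 1.75; starts at 0.5 to 1.4. A click is 30 degrees (0.524). Clicks are only white marks on the collar (wide at 0, thin at 30, 60, 90 degrees); none is felt: the ring turns with light friction (0.06 N m) and stays where left.
- ring_bar (a point): Grip point on the square mill's ring: on its vertical axis, inside the black finger bar across it, 24 mm above the ring's flat top, 10 mm below the bar's top. Bar 70 mm long, 12 thick, 34 tall; steel ring 90 mm across, 14 thick. x runs along the bar to its pointer end (white line on top), y across the bar, z up; the axes turn with the ring.
- mill: The taller mill, fixed: square white body 110 x 110 mm, 178 mm tall over the bar, with a dark collar 116 mm across under the ring. Origin: centre of its underside, under the ring's axis. +x points to its funnel (reaching 107 mm out), -x to its clear catch cup (105 mm out), both lower than the ring's top. The collar's wide mark (the stop) lies at -40 degrees from +x.
- round_ring_pointer (a point): Pointer end of the bar on the other mill: the low one with a round white body (124 mm across the foot, 130 mm tall over the bar, fixed). The point is on the bar's top, 35 mm out from that ring's vertical axis, which lies along the point's -x. Ring and bar are like those of the square mill. Leave it alone.
There are look-alikes about, which are no part of the job. Leave any green or orange look-alike of the mill alone.

How it is judged:
By the outcome, as a careful person would: the job done as asked, in the order asked, and still so for the second after the job is handed in, with the robot touching nothing.
It also fails if it takes over 37 s, if anything falls off the work surface, if the arm or the gripper's body presses on something with over 40 N, if the wrist force passes 120 N, or if a joint passes its speed limit or range.

ROBOT

A 6-joint arm with a two-finger parallel gripper is mounted at the origin on the work surface. World frame = base frame: x ahead of the robot, y to its left, z up, the work surface at z = 0. Lengths are in m, angles in rad, forces in N, time in s.
With the tool pointing down it reaches from about 0.35 to 0.775 m from the base axis. Payload 7.3 kg.
Tool frame: the origin (TCP) lies on the centre line of the jaws, within the pads' length; the fingertips stand robot.nose_length ahead of it and the grasp point (between the pads) is the TCP (robot.nose_length is the distance from the TCP to the fingertips, in m); z points along the fingers, y is the direction in which the jaws open and shut (so a half turn about z gives the same grasp; the last joint's range is limited). The gripper opens to 92 mm and grips with 3 to 60 N. Pads are 19 mm wide; open, the fingers measure 130 mm over their backs; the gripper's body (75 mm by 190 mm) begins 47 mm behind the grasp point.
Start: joints at [1.05, 0.342, 1.524, -0, 1.275, -0.146], TCP at [0.192, 0.489, 0.246] pointing down, gripper open.
Joint ranges: [-2.53, 2.53], [-0.77, 2.02], [0.04, 2.7], [-1, 4.14], [0.28, 2.66], [-3.11, 3.11]. Speed limits (rad/s): [2.57, 2.57, 3.14, 3.14, 3.14, 3.14].

INTERFACE

Orientations are given as [roll, pitch, yaw] about the fixed x, y, z axes, in that order (R = Rz(yaw) Ry(pitch) Rx(roll)).
In Python, from cell import robot, read_camera gives the robot as it stands.
- The arm moves only by the shell command python3 -m crank 'ROWS' [FORCE]. ROWS is JSON, a list of rows, each a list of 7 numbers: the shift along the tool's x, y, z in cm, then the turn, a rotation vector about the tool's x, y, z in degrees, then the opening, from 0 (shut) to 1 (fully open). In form: [[tx, ty, tz, wx, wy, wz, jaw], ...]. A call has 1 to 5 rows; each row is the pose to reach, as a shift and turn from the pose commanded when the call began, along the tool's axes at that moment; what a row does not reach only later rows make up. A row lasts 1/8 s, in which the tool goes at most 62.5 mm and 10.7 degrees, less where a joint would pass 70% of its speed; a pose out of reach is approached as far as the arm can. A call with a gripper value outside its range is refused whole. The fingers move at their own pace and stop on an object; FORCE is the grip in N (left out, the last holds). Time passes only in rows, so rows that repeat a pose let the fingers close. It gives the time, the measured TCP pose, the force and the opening at its end, in the units of the state.
- robot.observe(): the state, without advancing time (a new reading comes with each control period).
- read_camera(name): name is "scene" or "top" or "wrist"; returns a dict with "frame" (420x560x3 uint8, red, green, blue), "intrinsics" (3x3 intrinsics, pixels), "R" (3x3) and "t" (3): a world point X has camera coordinates R X + t. Camera axes: x right, y down, z forward; pixel columns grow to the right and rows downward; lengths in m; the calibration is good to about 2 mm. A picture is of the moment at which its call begins. There is no depth.
- robot.hand_in(): hands the job in, once; it reports no verdict.
The state is a dict: "time": time; "qpos": joint angles; "qvel": joint speeds; "joint_efforts": joint torques, N m; "tool_pos": TCP position; "tool_rot": TCP orientation; "contact_force": force on the tool from outside, world axes, zero at the start; "torque": the same for the moment, N m; "opening": finger opening in m.
Only numpy, scipy, OpenCV 4.12 (cv2) and the standard library are available. Lean on these libraries where they do the work, as an engineer would, in place of code of your own. Each camera call takes 0.05 s, during which the arm holds its last target.

## Working session

There is one attempt and no reset: what is moved stays moved. The work goes in short steps, Python scripts to look and compute and a shell command to move; the robot and the scene stay as the last step left them, time stands still between calls to the robot, and variables do not carry over. Pictures are saved under pics/ and viewed, and the job is handed in when it is done.

```bash
ls; mkdir -p pics
python3 - <<'E'
from cell import robot, read_camera
import cv2,numpy as np
for n in ["scene","top","wrist"]:
    c=read_camera(n); cv2.imwrite(f"pics/{n}0.png",c["frame"][:,:,::-1])
    print(n,np.round(c["intrinsics"],1).tolist(),np.round(c["R"],3).tolist(),np.round(c["t"],3).tolist())
print(robot.observe(), robot.nose_length)
E
```

```text
pics
scene [[450.9, 0.0, 266.2], [0.0, 450.9, 207.5], [0.0, 0.0, 1.0]] [[0.778, 0.628, -0.011], [0.495, -0.624, -0.605], [-0.387, 0.465, -0.796]] [-0.351, -0.178, 1.204]
top [[380.9, 0.0, 285.4], [0.0, 380.9, 207.0], [0.0, 0.0, 1.0]] [[-0.0, -1.0, 0.007], [-0.996, -0.0, -0.094], [0.094, -0.007, -0.996]] [-0.001, 0.448, 0.753]
wrist [[318.8, 0.0, 281.5], [0.0, 318.8, 208.3], [0.0, 0.0, 1.0]] [[0.366, 0.931, -0.002], [0.891, -0.35, 0.291], [0.27, -0.109, -0.957]] [-0.523, -0.037, 0.392]
{'time': 0.15, 'qpos': array([ 1.04999076e+00,  3.42545801e-01,  1.52475016e+00, -1.19282523e-05,
        1.27536985e+00, -1.46031720e-01]), 'qvel': array([ 0.00150774, -0.00082722, -0.00255902,  0.00069546, -0.00128234,
       -0.00026435]), 'joint_efforts': array([ 1.16033851e-03, -4.31473911e+01, -2.44350350e+01,  7.17013213e-02,
        5.36860304e-02, -1.14169693e-04]), 'tool_pos': array([0.19205266, 0.48833775, 0.24522991]), 'tool_rot': array([-3.14052926e+00, -1.44872687e-04,  2.76682221e+00]), 'contact_force': array([-0.64886158,  0.56100826,  0.64676608]), 'torque': array([ 0.05701357, -0.00506805, -0.00832354]), 'opening': 0.09172089692406554} 0.019
```

View pics/scene0.png

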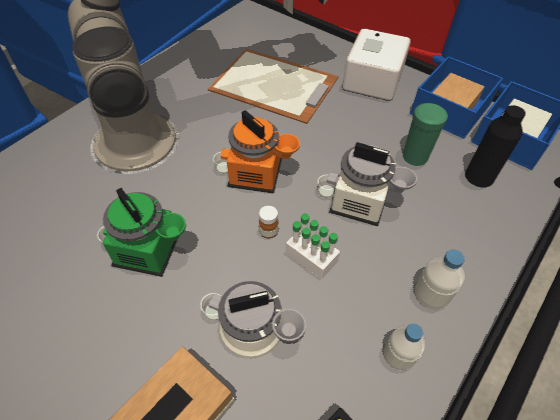

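View pics/top0.png

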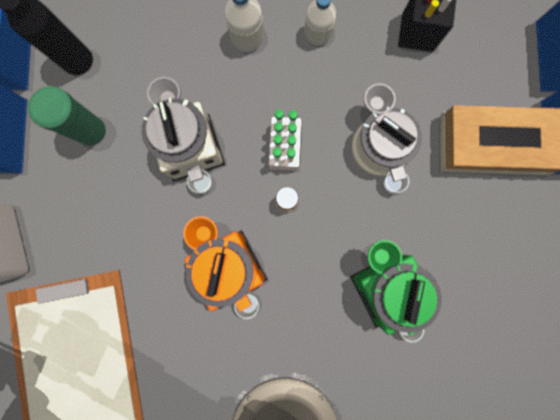

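View pics/wrist0.png

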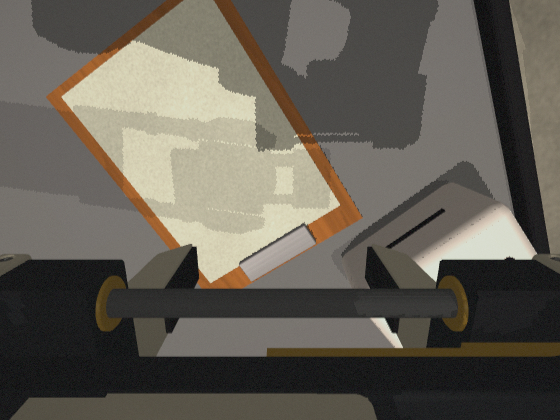

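Candidates: the white square mill at scene (365,180) / top (176,130), the low round mill at scene (250,310) / top (390,138), the orange one at scene (254,150) / top (218,272), and the green one at scene (140,230) / top (408,298). By the description the target is the white square one. I'll check it in a close crop.

Run:
```python
import cv2,numpy as np
a=cv2.imread("pics/scene0.png")[130:230,310:425]; b=cv2.imread("pics/top0.png")[70:200,120:240]
a=cv2.resize(a,(400,348),interpolation=cv2.INTER_CUBIC); b=cv2.resize(b,(400,433),interpolation=cv2.INTER_CUBIC)
o=np.zeros((433,800,3),np.uint8);o[:348,:400]=a;o[:,400:]=b;cv2.imwrite("pics/crop0.png",o)
```

```text
(no output)
```

View pics/crop0.png

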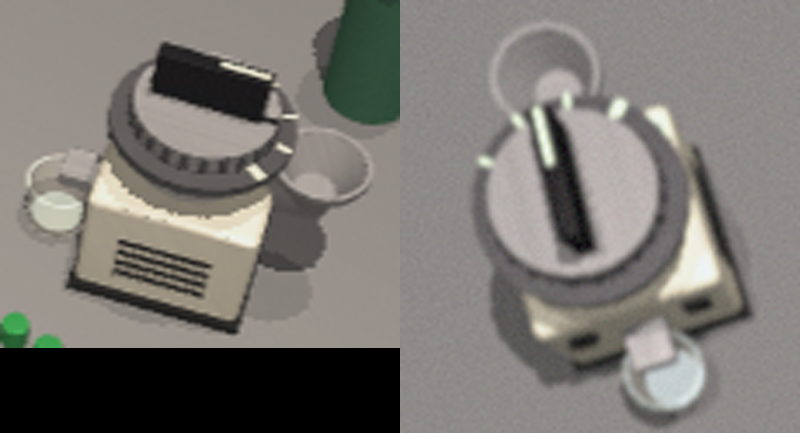

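```bash
cat > h.py <<'E'
from cell import robot, read_camera
import cv2,numpy as np
def P(c): return c["intrinsics"]@np.c_[c["R"],c["t"]]
def tri(c1,u1,c2,u2):
    X=cv2.triangulatePoints(P(c1),P(c2),np.array(u1,float).reshape(2,1),np.array(u2,float).reshape(2,1)); return (X[:3]/X[3]).ravel()
def onz(c,u,z):
    d=c["R"].T@np.linalg.inv(c["intrinsics"])@[u[0],u[1],1]; o=-c["R"].T@c["t"]; return o+d*(z-o[2])/d[2]
def proj(c,X):
    x=P(c)@np.r_[X,1]; return x[:2]/x[2]
def save(c,n,box=None,s=1):
    f=c["frame"][:,:,::-1]
    if box: f=f[box[1]:box[3],box[0]:box[2]]
    cv2.imwrite(n,cv2.resize(f,None,fx=s,fy=s,interpolation=cv2.INTER_CUBIC))
E
python3 - <<'E'
from h import *
s=read_camera("scene");t=read_camera("top")
save(s,"pics/s1.png",(335,130,415,190),8); save(t,"pics/t1.png",(130,85,225,165),8)
for k in (s,t): print(np.round(-k["R"].T@k["t"],3))
E
```

```text
[ 0.827 -0.451  0.847]
[0.375 0.004 0.792]
```

View pics/s1.png

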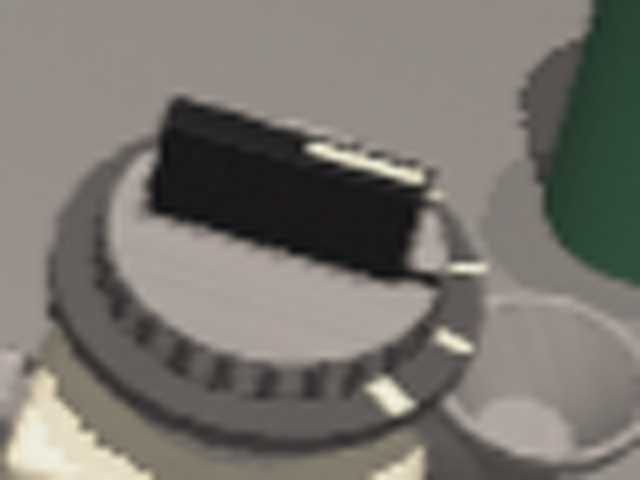

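View pics/t1.png

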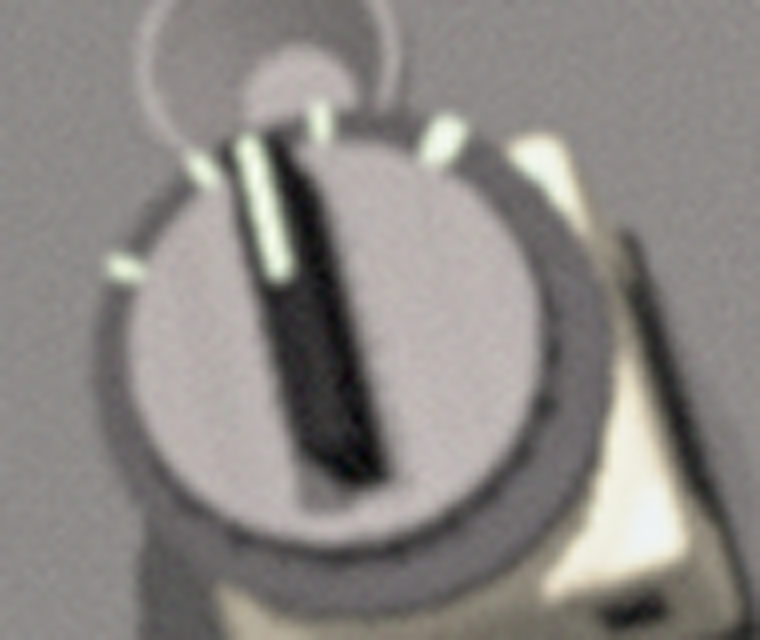

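Run:
```python
from h import *
s=read_camera("scene");t=read_camera("top")
S=lambda u:(u[0]/8+335-.44,u[1]/8+130-.44);T=lambda u:(u[0]/8+130-.44,u[1]/8+85-.44)
pts=[]
for n,a,b in [("out",(427,180),(248,140)),("in",(310,148),(280,276)),("far",(170,110),(318,447)),("wide",(390,395),(445,140)),("m30",(455,342),(320,122)),("m60",(468,268),(204,168))]:
    X=tri(s,S(a),t,T(b)); pts.append(X)
    print(n,np.round(X,4),np.round(proj(s,X)-S(a),1),np.round(proj(t,X)-T(b),1))
c=(pts[0]+pts[2])/2; d=pts[0]-pts[2]
print(c,np.linalg.norm(d),np.degrees(np.arctan2(d[1],d[0])))
ax=c[:2]
for X in pts[3:]: v=X[:2]-ax;print(np.linalg.norm(v),np.degrees(np.arctan2(v[1],v[0])))
```

```text
out [0.6075 0.206  0.1786] [ 0.2 -0.1] [0.2 0.2]
in [0.5783 0.1982 0.1782] [ 0.4 -0.1] [0.5 0.5]
far [0.5423 0.1894 0.1768] [ 0.5 -0.2] [0.7 0.7]
wide [0.6243 0.1767 0.1335] [ 0.4 -0.1] [0.5 0.4]
m30 [0.6283 0.2044 0.1328] [ 0.5 -0.2] [0.6 0.6]
m60 [0.6178 0.2299 0.1327] [ 0.5 -0.2] [0.6 0.6]
[0.57491476 0.19766156 0.17771154] 0.0673551956700457 14.270608176439831
0.05362873975468887 -23.049497669742493
0.05377420415614894 7.189874444537218
0.05363862143951981 36.988050682030625
```

```bash
cat >> h.py <<'E'
from scipy.spatial.transform import Rotation as Ro
def todo(p,yawdeg):
    o=robot.observe(); R=Ro.from_euler('xyz',o["tool_rot"]); G=Ro.from_euler('xyz',[180,0,yawdeg],degrees=True)
    print("t",round(o["time"],2),"pos",np.round(o["tool_pos"],4),"rot",np.round(np.degrees(o["tool_rot"]),2),"open",round(o["opening"],4),"F",np.round(o["contact_force"],1),"M",np.round(o["torque"],2),"q",np.round(o["qpos"],2))
    print("cm",np.round(R.inv().apply(np.array(p)-o["tool_pos"])*100,2),"deg",np.round((R.inv()*G).as_rotvec(degrees=True),2))
E
python3 -c "
from h import *
todo([.5749,.1977,.25],194.3)"
```

```text
t 0.35 pos [0.1921 0.4885 0.2456] rot [-179.99   -0.    158.53] open 0.0919 F [ 0.1  0.6 -0.4] M [-0.01 -0.03 -0.01] q [ 1.05  0.34  1.52 -0.    1.28 -0.15]
cm [-46.26 -13.05  -0.44] deg [-1.000e-02 -1.000e-02 -3.577e+01]
```

```bash
python3 -m crank '[[-5,-1.4,-0.4,0,0,-4,1],[-10,-2.8,-0.4,0,0,-8,1],[-15,-4.2,-0.4,0,0,-12,1],[-20,-5.6,-0.4,0,0,-16,1],[-25,-7,-0.4,0,0,-20,1]]' && python3 -c "
from h import *
todo([.5749,.1977,.25],194.3)"
```

```text
time: 0.98
tool_pos: [0.4004, 0.3308, 0.2499]
tool_rot: [3.141, 0.0, 3.118]
contact_force: [0.3, 0.5, 0.2]
opening: 0.0917
t 0.97 pos [0.4004 0.3308 0.2499] rot [1.7998e+02 2.0000e-02 1.7866e+02] open 0.0917 F [0.3 0.5 0.2] M [0.07 0.01 0.01] q [ 0.54  0.33  1.53  0.    1.28 -1.  ]
cm [-1.776e+01 -1.290e+01 -1.000e-02] deg [  0.02   0.02 -15.64]
```

```bash
python3 -m crank '[[-4.4,-3.2,0,0,0,-4,1],[-8.8,-6.4,0,0,0,-8,1],[-13.2,-9.6,0,0,0,-12,1],[-17.7,-12.9,0,0,0,-15.6,1],[-17.7,-12.9,0,0,0,-15.6,1]]' && python3 -c "
from h import *
c=read_camera('wrist');save(c,'pics/w1.png')
X=np.array([.5749,.1977,.1777]);a=np.radians(14.3)
print(proj(c,X),proj(c,X+.035*np.array([np.cos(a),np.sin(a),0])),-c['R'].T@c['t'])
todo([.5749,.1977,.25],194.3)"
```

```text
time: 1.6
tool_pos: [0.5752, 0.1955, 0.2487]
tool_rot: [-3.141, -0.0, -2.899]
contact_force: [0.1, 0.4, 0.2]
opening: 0.0917
[286.19422635 228.72450767] [286.33484672 273.36483523] [0.49907776 0.17591794 0.38829127]
t 1.65 pos [0.5736 0.1971 0.2489] rot [ 1.7998e+02 -7.0000e-02 -1.6606e+02] open 0.0919 F [-1.   0.3 -0.8] M [ 0.03  0.01 -0.04] q [ 0.2   0.49  1.28  0.    1.37 -1.61]
cm [-0.15  0.03 -0.11] deg [ 0.02 -0.07 -0.36]
```

View pics/w1.png

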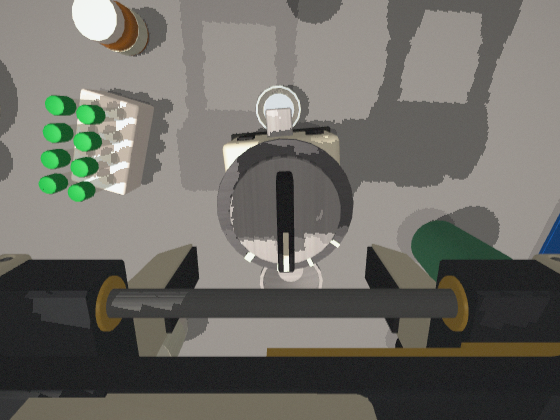

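Wrist view: the bar runs from (285,172) to (286,272). Predicted centre is (286,229) and predicted pointer end (286,273), so they agree. The jaws straddle the bar and nothing else is in the way, so I'll descend.

```bash
python3 -m crank '[[-0.1,0,2.2,0,0,-0.2,0.7],[-0.1,0,4.4,0,0,-0.2,0.6],[-0.1,0,6.6,0,0,-0.2,0.6],[-0.1,0,7.9,0,0,-0.2,0.6],[-0.1,0,7.9,0,0,-0.2,0.6]]' 15 && python3 -c "
from h import *
todo([.5749,.1977,.17],194.3)"
```

```text
time: 2.28
tool_pos: [0.5729, 0.1993, 0.1702]
tool_rot: [3.141, -0.002, -2.891]
contact_force: [-0.2, -0.5, 0.5]
opening: 0.0555
t 2.27 pos [0.5729 0.1993 0.1702] rot [ 1.7998e+02 -9.0000e-02 -1.6563e+02] open 0.0555 F [-0.2 -0.5  0.5] M [ 0.   -0.   -0.01] q [ 0.21  0.56  1.4   0.    1.19 -1.61]
cm [-0.16 -0.2   0.02] deg [ 0.02 -0.09  0.07]
```

```bash
python3 -m crank '[[-0.1,-0.1,0,0,0,0,0.6],[-0.1,-0.1,0,0,0,0,0.6]]' && python3 -c "
from h import *
todo([.5749,.1977,.17],194.3)"
```

```text
time: 2.52
tool_pos: [0.5755, 0.198, 0.1717]
tool_rot: [3.142, 0.002, -2.892]
contact_force: [1.0, 0.3, -0.1]
opening: 0.0552
t 2.52 pos [0.5755 0.198  0.1717] rot [ 1.8000e+02  1.1000e-01 -1.6568e+02] open 0.0552 F [ 1.   0.3 -0.1] M [ 0.08  0.03 -0.01] q [ 0.21  0.56  1.39  0.    1.19 -1.62]
cm [ 0.07 -0.02  0.17] deg [0.   0.11 0.02]
```

```bash
python3 -m crank '[[0,0,0.1,0,0,0,0.3],[0,0,0.1,0,0,0,0.1],[0,0,0.1,0,0,0,0],[0,0,0.1,0,0,0,0],[0,0,0.1,0,0,0,0]]' 15 && python3 -c "
from h import *
todo([.5749,.1977,.17],194.3)"
```

```text
time: 3.15
tool_pos: [0.575, 0.198, 0.1697]
tool_rot: [3.141, 0.0, -2.892]
contact_force: [-0.1, -0.4, -0.1]
opening: 0.0116
t 3.15 pos [0.575  0.198  0.1697] rot [ 179.98    0.   -165.68] open 0.0116 F [-0.1 -0.4 -0.1] M [-0.12  0.02 -0.01] q [ 0.21  0.56  1.39  0.    1.19 -1.62]
cm [ 0.02 -0.03 -0.03] deg [0.02 0.   0.02]
```

Gripped (opening 11.6 mm). Next I turn clockwise (+wz, since the tool z points down) to near the stop.

```bash
python3 -m crank '[[0,0,0,0,0,7,0],[0,0,0,0,0,14,0],[0,0,0,0,0,21,0],[0,0,0,0,0,28,0],[0,0,0,0,0,33,0]]' && python3 -m crank '[[0,0,0,0,0,0,0],[0,0,0,0,0,0,0]]' && python3 -c "
from h import *
todo([.5749,.1977,.17],180-23)"
```

```text
time: 3.78
tool_pos: [0.575, 0.1976, 0.1697]
tool_rot: [-3.141, 0.0, 2.813]
contact_force: [-0.1, -0.9, -0.2]
opening: 0.0122
time: 4.03
tool_pos: [0.575, 0.1976, 0.1697]
tool_rot: [-3.141, -0.0, 2.817]
contact_force: [-0.8, -1.0, 0.4]
opening: 0.0119
t 4.03 pos [0.575  0.1976 0.1697] rot [-179.98   -0.    161.41] open 0.0119 F [-0.8 -1.   0.4] M [-0.33  0.08 -0.01] q [ 0.21  0.56  1.39 -0.    1.19 -1.04]
cm [ 0.01  0.   -0.03] deg [-0.02 -0.    4.41]
```

```bash
for i in 1; do python3 -m crank '[[0,0,0,0,0,1,0],[0,0,0,0,0,2,0],[0,0,0,0,0,2,0]]'; done;  python3 -c "
from h import *
todo([.5749,.1977,.17],180-23)"; python3 -m crank '[[0,0,0,0,0,1,0],[0,0,0,0,0,2,0],[0,0,0,0,0,2,0]]';  python3 -c "
from h import *
todo([.5749,.1977,.17],180-23)"
```

```text
time: 4.4
tool_pos: [0.575, 0.1976, 0.1697]
tool_rot: [-3.141, 0.0, 2.781]
contact_force: [-1.4, -4.2, 1.3]
opening: 0.0116
t 4.4 pos [0.575  0.1976 0.1697] rot [-179.98    0.    159.32] open 0.0116 F [-1.4 -4.2  1.3] M [-0.6   0.07  0.03] q [ 0.21  0.56  1.39 -0.    1.19 -1.  ]
cm [ 0.01  0.   -0.03] deg [-0.02  0.    2.32]
time: 4.78
tool_pos: [0.575, 0.1977, 0.1697]
tool_rot: [-3.141, 0.0, 2.746]
contact_force: [-1.6, -5.8, 1.4]
opening: 0.0118
t 4.78 pos [0.575  0.1977 0.1697] rot [-1.7997e+02  1.0000e-02  1.5731e+02] open 0.0118 F [-1.6 -5.8  1.4] M [-0.83  0.17  0.27] q [ 0.21  0.56  1.39 -0.    1.19 -0.97]
cm [ 0.01  0.   -0.03] deg [-0.03  0.01  0.31]
```

```bash
python3 -m crank '[[0,0,0,0,0,0.5,0],[0,0,0,0,0,1,0],[0,0,0,0,0,1,0]]';  python3 -c "
from h import *
todo([.5749,.1977,.17],180-23)"; python3 -m crank '[[0,0,0,0,0,0.5,0],[0,0,0,0,0,1,0],[0,0,0,0,0,1,0]]';  python3 -c "
from h import *
todo([.5749,.1977,.17],180-23)"
```

```text
time: 5.15
tool_pos: [0.575, 0.1977, 0.1697]
tool_rot: [-3.141, 0.0, 2.729]
contact_force: [-1.0, -5.6, 1.5]
opening: 0.0125
t 5.15 pos [0.575  0.1977 0.1697] rot [-1.7997e+02  1.0000e-02  1.5633e+02] open 0.0125 F [-1.  -5.6  1.5] M [-0.82  0.19  0.36] q [ 0.21  0.56  1.39 -0.    1.19 -0.95]
cm [ 0.01  0.   -0.03] deg [-0.03  0.01 -0.67]
time: 5.52
tool_pos: [0.5751, 0.1976, 0.1697]
tool_rot: [-3.141, 0.0, 2.711]
contact_force: [-1.1, -4.5, 0.6]
opening: 0.0123
t 5.53 pos [0.5751 0.1976 0.1697] rot [-1.7997e+02  2.0000e-02  1.5533e+02] open 0.0123 F [-1.1 -4.5  0.6] M [-0.84  0.16  0.34] q [ 0.21  0.56  1.39 -0.    1.19 -0.93]
cm [ 0.02 -0.   -0.03] deg [-0.03  0.02 -1.67]
```

```bash
python3 -c "
from h import *
c=read_camera('wrist');save(c,'pics/w2.png');save(read_camera('scene'),'pics/s2.png',(335,130,415,190),8)
"
```

```text
(no output)
```

View pics/w2.png

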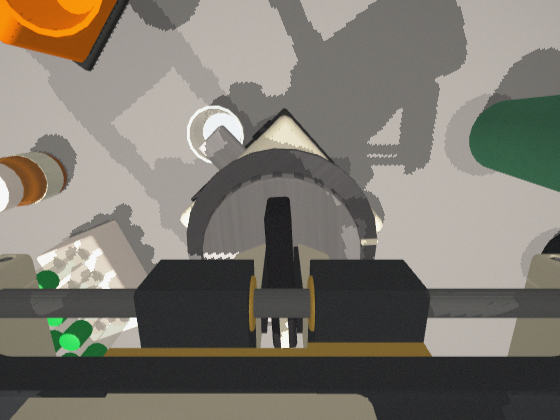

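View pics/s2.png

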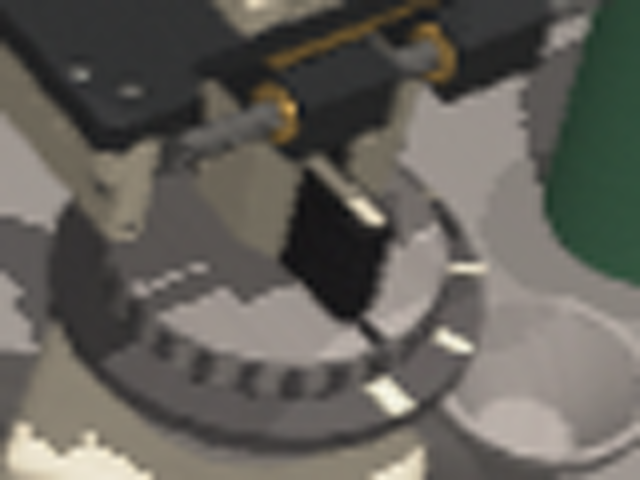

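Run:
```python
from h import *
s=read_camera("scene");w=read_camera("wrist")
S=lambda u:(u[0]/8+335-.44,u[1]/8+130-.44)
def pr(n,X,c=(.5750,.1977)): v=X[:2]-c; print(n,np.round(X,4),round(np.linalg.norm(v),4),round(np.degrees(np.arctan2(v[1],v[0])),1))
for z in(.177,.1785):
  pr("s out",onz(s,S((375,220)),z)); 
pr("wide",onz(s,S((390,395)),.133)); pr("tick on ring",onz(s,S((375,332)),.144))
for u in((278,199),(267,199),(290,199)): pr("w far",onz(w,u,.144)) ; pr("w far178",onz(w,u,.1777))
save(w,"pics/w2c.png",(220,180,350,360),4); save(read_camera("top"),"pics/t2.png",(120,75,240,175),6)
```

```text
s out [0.6036 0.1866 0.177 ] 0.0306 -21.2
s out [0.6041 0.1852 0.1785] 0.0316 -23.3
wide [0.6237 0.1763 0.133 ] 0.0532 -23.7
tick on ring [0.6129 0.1831 0.144 ] 0.0406 -21.1
w far [0.5439 0.209  0.144 ] 0.0331 160.1
w far178 [0.5357 0.2132 0.1777] 0.0422 158.4
w far [0.5414 0.2036 0.144 ] 0.0341 170.0
w far178 [0.5338 0.2089 0.1777] 0.0428 164.8
w far [0.5466 0.2148 0.144 ] 0.0332 148.9
w far178 [0.5378 0.2179 0.1777] 0.0423 151.5
```

View pics/w2c.png

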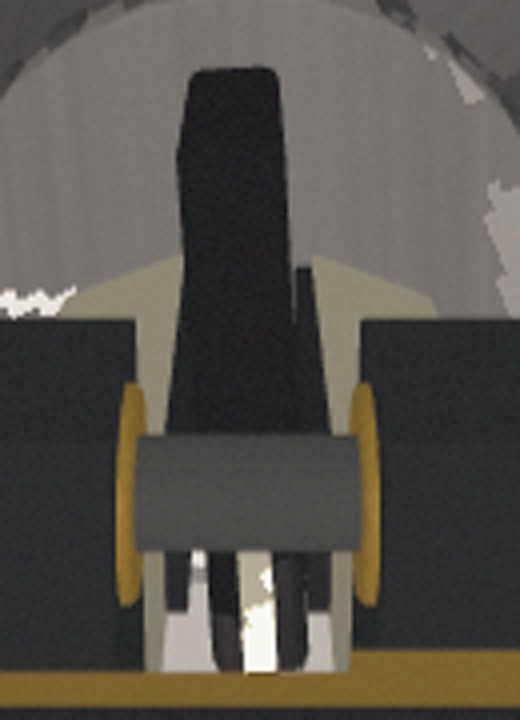

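View pics/t2.png

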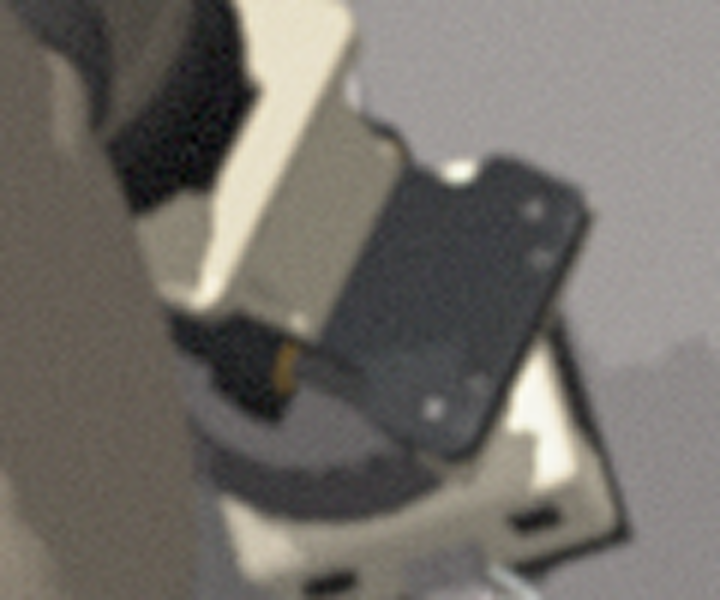

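Torque rose to about 0.35 N·m and levelled off at yaw of about 157°, and the bar points at the wide mark (scene crop: pointer end (375,220), mark (390,395), both about -22 to -23.5°). That is the stop, so I'll back off to about 217°.

```bash
python3 -m crank '[[0,0,0,0,0,-6,0],[0,0,0,0,0,-13,0],[0,0,0,0,0,-20,0],[0,0,0,0,0,-26,0],[0,0,0,0,0,-31,0]]';  python3 -m crank '[[0,0,0,0,0,-6,0],[0,0,0,0,0,-13,0],[0,0,0,0,0,-20,0],[0,0,0,0,0,-27,0],[0,0,0,0,0,-31,0]]';python3 -m crank '[[0,0,0,0,0,0,0],[0,0,0,0,0,0,0]]'; python3 -c "
from h import *
todo([.5749,.1977,.17],217)
save(read_camera('scene'),'pics/s3.png',(335,130,415,190),8)
save(read_camera('wrist'),'pics/w3.png')"
```

```text
time: 6.4
tool_pos: [0.575, 0.198, 0.1697]
tool_rot: [3.141, -0.0, -3.029]
contact_force: [-1.5, -4.0, 0.5]
opening: 0.0117
time: 7.02
tool_pos: [0.5748, 0.1984, 0.1697]
tool_rot: [3.141, 0.0, -2.488]
contact_force: [-2.5, -1.7, 1.2]
opening: 0.0121
time: 7.28
tool_pos: [0.5748, 0.1984, 0.1697]
tool_rot: [3.141, 0.0, -2.491]
contact_force: [-1.6, -1.0, 0.5]
opening: 0.0122
t 7.28 pos [0.5748 0.1984 0.1697] rot [ 1.7996e+02  2.0000e-02 -1.4275e+02] open 0.0122 F [-1.6 -1.   0.5] M [-0.17  0.32  0.1 ] q [ 0.21  0.56  1.39  0.    1.19 -2.02]
cm [ 0.04 -0.06 -0.03] deg [0.04 0.02 0.25]
```

View pics/s3.png

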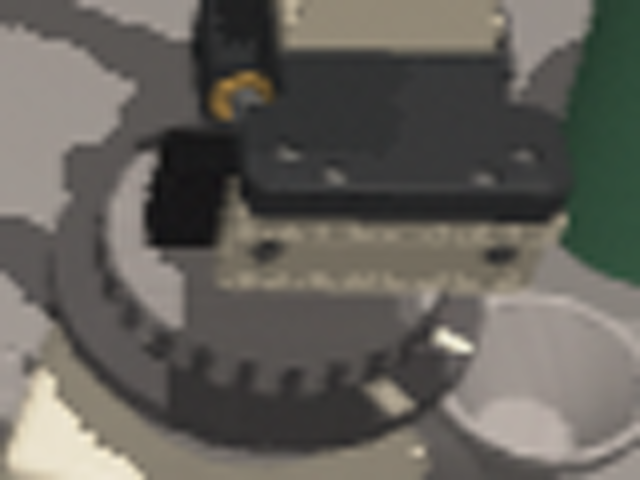

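View pics/w3.png

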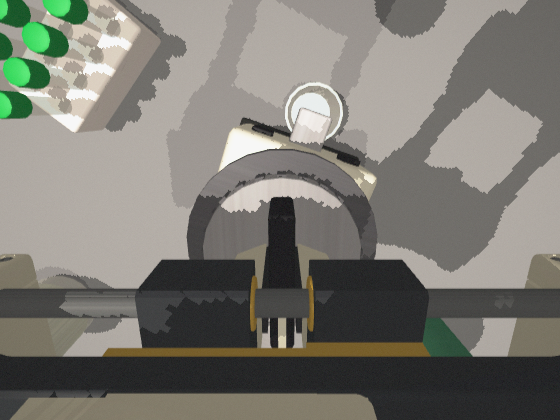

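The bar sits aligned in the pads now (far end at (282,200)). I'll open, lift and check the ring against the marks.

```bash
python3 -m crank '[[0,0,0,0,0,0,0.6],[0,0,0,0,0,0,0.6],[0,0,0,0,0,0,0.6],[0,0,-2,0,0,0,0.6],[0,0,-5,0,0,0,0.6]]'; python3 -m crank '[[0,0,-4,0,0,0,0.6],[3,0,-6,0,0,0,0.6],[8,0,-6,0,0,0,0.6],[12,0,-6,0,0,0,0.6],[12,0,-6,0,0,0,0.6]]'; python3 -c "
from h import *
todo([.5749,.1977,.17],217)
s=read_camera('scene');t=read_camera('top')
save(s,'pics/s4f.png')
save(s,'pics/s4.png',(335,130,415,190),8);save(t,'pics/t4.png',(130,85,225,165),8)
save(read_camera('wrist'),'pics/w4.png')"
```

```text
time: 8.0
tool_pos: [0.5746, 0.1979, 0.2193]
tool_rot: [3.141, -0.002, -2.49]
contact_force: [0.7, -0.3, -0.2]
opening: 0.0541
time: 8.62
tool_pos: [0.4781, 0.1242, 0.2804]
tool_rot: [-3.141, 0.0, -2.492]
contact_force: [-0.7, 0.3, -0.1]
opening: 0.0551
t 8.62 pos [0.4781 0.1242 0.2804] rot [-1.7999e+02  2.0000e-02 -1.4276e+02] open 0.0551 F [-0.7  0.3 -0.1] M [0.06 0.04 0.03] q [ 0.1   0.26  1.55  0.    1.34 -2.12]
cm [-12.15  -0.    11.05] deg [-0.01  0.02  0.24]
```

View pics/s4.png

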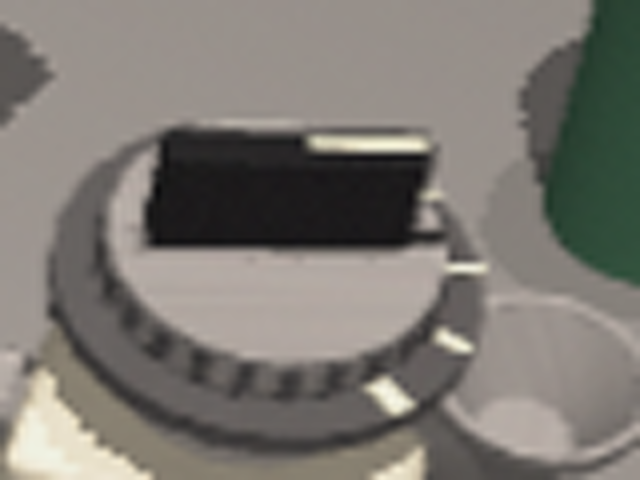

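View pics/t4.png

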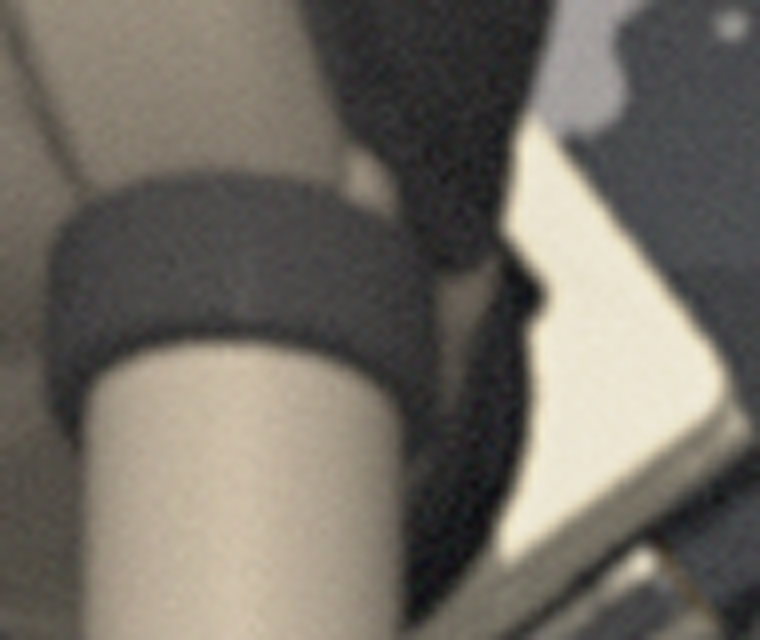

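View pics/w4.png

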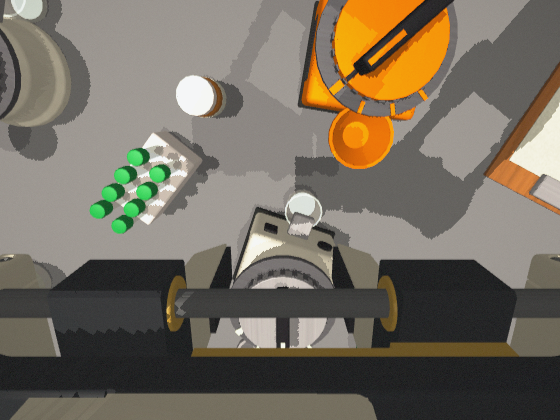

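```bash
python3 -m crank '[[0,5,-3,0,0,0,0.6],[0,10,-3,0,0,0,0.6],[0,15,-3,0,0,0,0.6],[0,20,-3,0,0,0,0.6],[0,25,-3,0,0,0,0.6]]'; python3 -c "
from h import *
todo([.5749,.1977,.17],217)
t=read_camera('top');s=read_camera('scene')
save(t,'pics/t5f.png');save(t,'pics/t5.png',(130,85,225,165),8);save(s,'pics/s5f.png')
S=lambda u:(u[0]/8+335-.44,u[1]/8+130-.44)
a=onz(s,S((431,145)),.178);b=onz(s,S((166,139)),.178);print(a,b,np.degrees(np.arctan2(*(a-b)[1::-1])),np.linalg.norm(a-b))
"
```

```text
time: 9.4
tool_pos: [0.3275, 0.3262, 0.3096]
tool_rot: [3.141, 0.0, -2.49]
contact_force: [0.8, 0.6, 0.5]
opening: 0.0552
t 9.4 pos [0.3275 0.3262 0.3096] rot [ 1.7999e+02  3.0000e-02 -1.4264e+02] open 0.0552 F [0.8 0.6 0.5] M [0.01 0.   0.05] q [ 0.62  0.18  1.57  0.    1.39 -1.61]
cm [-11.86 -25.23  13.96] deg [0.01 0.03 0.36]
[0.60172171 0.21781336 0.178     ] [0.54706032 0.17738204 0.178     ] 36.489175939060964 0.06798939823617246
```

View pics/t5.png

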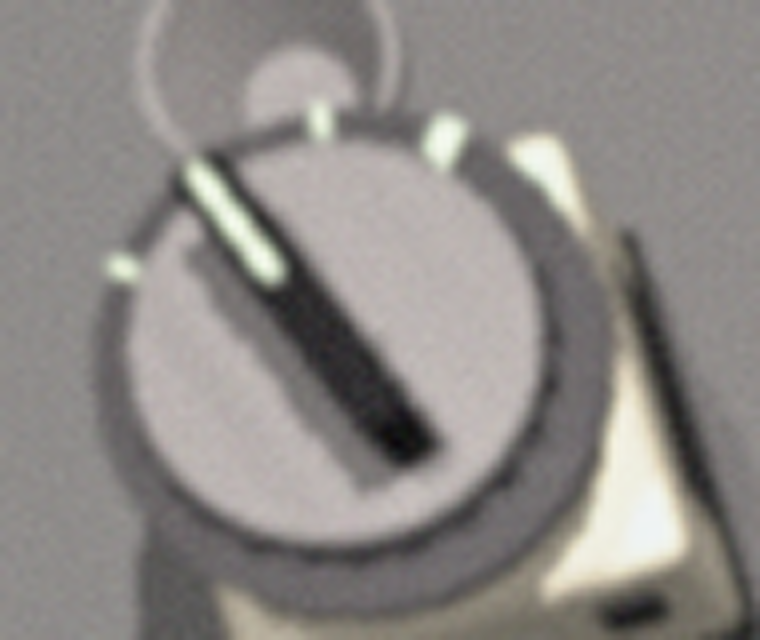

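View pics/t5f.png

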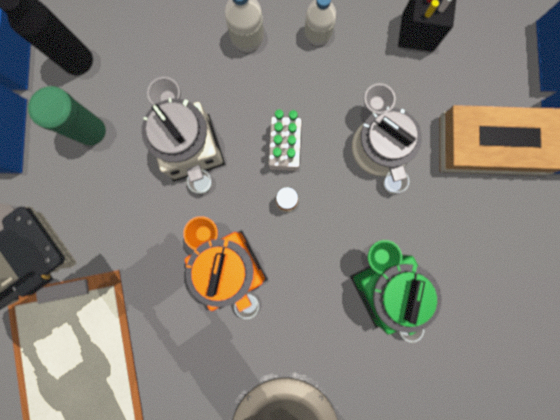

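```bash
python3 -c "
from h import *
t=read_camera('top')
T=lambda u:(u[0]/8+130-.44,u[1]/8+85-.44)
a=onz(t,T((197,166)),.178);b=onz(t,T((275,274)),.178);print(a,b,np.degrees(np.arctan2(*(a-b)[1::-1])))
m=[onz(t,T(u),.1325)[:2] for u in((445,140),(320,122),(122,267))]
# circle through wide, 30, 90 marks
A=np.array([[2*x,2*y,1] for x,y in m]);c=np.linalg.solve(A,[x*x+y*y for x,y in m])[:2]
print(c,[round(float(np.degrees(np.arctan2(*(x-c)[::-1]))),1) for x in m])
"
```

```text
[0.60254973 0.21689212 0.178     ] [0.57960481 0.20009294 0.178     ] 36.20981667389907
[0.57683616 0.19912665] [-23.7, 7.1, 68.5]
```

```bash
python3 -c "
from h import *
print(robot.hand_in())"
```

```text
the job is handed in; nothing more can be done
None
```

I turned the square white mill's ring clockwise to its stop, backed it off by two clicks (60°), let go, moved the arm clear and handed in. The robot clock was at about 9.5 s of the 37 s allowed.

- **Stop:** The torque on the tool rose to about 0.35 N·m and levelled off near bar angle -23°, where the wide mark lies (-23 to -24°). The bar slipped slightly in the jaws there, by about 2°.
- **Final position:** After release the two cameras put the bar at 36.2° and 36.5°. The 60° mark is at about 37°, so the ring stands within about 1° of the target. The tool's own angle read 37.3° just before release, about 1° more than the cameras show. That is within my measuring error.
- **Rest of the scene:** The gripper touched only the bar, and contact forces stayed below about 7 N. In the last top view the round mill, the orange and green look-alikes and everything else look unmoved.

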